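Fold down the telescopic camera stand, innermost tube first

ROBOT

A 6-joint arm with a two-finger parallel gripper is mounted at the origin on a cart in front of the work surface, level with it; the furniture and walls round the work are solid. World frame = base frame: x ahead of the robot, y to its left, z up, the work surface at z = 0. Lengths are in m, angles in rad, forces in N, time in s.
With the tool pointing down it reaches from about 0.375 to 0.9 m from the base axis. Payload 3.1 kg.
Tool frame: the origin (TCP) lies on the front face of the gripper's body, between the roots of the fingers; the fingertips stand 70 mm ahead of it and the grasp point (between the pads) lies 51 mm ahead of it; z points along the fingers, y is the line along which they close (so a half turn about z gives the same grasp; the last joint's range is limited). The gripper opens to 87 mm and grips with 3 to 60 N. Pads are 19 mm wide; open, the fingers measure 117 mm over their backs; the gripper's body (75 mm by 190 mm) begins 51 mm behind the grasp point.
Start: joints at [-1.442, 0.527, 1.433, -0, 1.181, -0.178], TCP at [0.189, -0.596, 0.292] pointing down, gripper open.
Joint ranges: [-3.08, 3.08], [-0.75, 2.2], [0.22, 2.44], [-1.43, 4.57], [0, 2.65], [-2.85, 2.85]. Speed limits (rad/s): [2.79, 2.79, 3.14, 3.14, 3.14, 3.14].

INTERFACE

Orientations are given as a unit quaternion [x, y, z, w].
In Python, from rig import robot, cams, ticket gives the robot as it stands. The module is installed in compiled form; this text tells all that it offers.
- The arm moves only by the shell command python3 -m crank 'ROWS' [FORCE]. ROWS is JSON, a list of rows, each a list of 7 numbers: the shift along the tool's x, y, z in cm, then the turn, a rotation vector about the tool's x, y, z in rad, then the closure, from 0 (fully open) to 1 (shut). A call has 1 to 5 rows; each row shifts and turns the commanded pose from where the row before left it, along the tool's axes as they then stand; what a row does not reach is not made up. A row lasts 1/8 s, in which the tool goes at most 62.5 mm and 10.7 degrees, less where a joint would pass 70% of its speed; a pose out of reach is approached as far as the arm can. A call is refused whole if a number of a shift passes 6.25 or a number of a turn 0.188, either way. A call with a gripper value outside its range is refused whole. The fingers move at their own pace and stop on an object; FORCE is the grip in N (left out, the last holds). Time passes only in rows, so rows that do not move let the fingers close. It gives the time, the measured TCP pose, the force, the opening and the grip force at its end, in the units of the state.
- robot.get_obs(): the state, without advancing time (a new reading comes with each control period).
- cams.camera(name): name is "side" or "top" or "wrist"; returns the picture (480x640x3 uint8, red, green, blue); there is no depth.
- cams.camera_info(name): a dict with "intrinsics" (3x3 intrinsics, pixels), "pose" (4x4, takes a point from camera to world coordinates). Camera axes: x right, y down, z forward; pixel columns grow to the right and rows downward; lengths in m; the calibration is good to about 2 mm. The wrist camera is an equidistant fisheye: a pixel r from the principal point sees the ray r / f radians off the axis. A picture is of the moment at which its call begins: read the wrist's pose just before it. camera_info takes no time and is no camera call; for the wrist camera it gives the pose at the moment of the call.
- ticket.hand_in(): hands the job in; it is judged then, once.
The state is a dict: "time": time; "q": joint angles; "joint_velocities": joint speeds; "joint_torque": joint torques, N m; "position": TCP position; "tool_rot": TCP orientation; "ft_force": force on the tool from outside, world axes, zero at the start; "moment": the same for the moment, N m; "grip_width": finger opening in m; "grip_force": force on a finger pad.
Only numpy, scipy, OpenCV 4.12 (cv2) and the standard library are available. Lean on these libraries where they do the work, as an engineer would, in place of code of your own. Each camera call takes 0.05 s, during which the arm holds its last target. There are 200 camera calls.

TASK

Fold the telescopic column of the camera stand right down, innermost tube first: press its round top pad until the thin inner tube is fully home, while the forked prop still holds up the middle tube. Then draw the prop out sideways by its handle, lay it flat in the shallow metal tray without dropping it, and press the pad again until the middle tube is fully home too. Leave the bottle and the eye loupe standing where they are.

Things in the scene. Friction and masses are not known exactly. Their poses are not given: they have to be found in the camera images.
- stand: Telescopic camera stand, fixed to the bench, upright: dark round base plate 120 mm in diameter and 12 mm thick, outer tube 46 mm in diameter with a black collar 76 mm in diameter whose flat top, the shoulder, is 100 mm above the bench. Origin on the column's axis at the bench top; z up. Only its position and yaw change.
- pad_top (a point): Centre of the flat top of the round black pad (48 mm in diameter, 14 mm thick) at the top of the thin inner tube (24 mm in diameter); z up. It is 244 mm above the bench with both tubes fully out and 126 mm with both fully home. Pressed straight down, the tubes slide with friction and stay where they are left.
- inner_tube (a joint): How far the inner tube has slid down into the middle tube, in m: 0 = fully out, 0.070 = fully home (pad resting on the middle tube's collar). Stays where it is left; takes about 9 N to slide, plus a little more at speed (about 15 N per m/s).
- middle_tube (a joint): How far the middle tube (36 mm in diameter; black collar 68 mm in diameter, 12 mm thick at its top) has slid into the outer tube, m: 0 = fully out, 0.048 = fully home, collar on the shoulder. At 0.014 the collar rests on the prop, if in place; it starts above that. Slides more easily (5 N) than the inner tube: without the prop it goes down first. Stays where left.
- prop: Loose grey forked prop, 0.15 kg, flat on the stand's shoulder astride the middle tube. Origin: centre of the fork's underside (at the start within 3 mm of the column's axis, 100 mm up); x along the prongs to the open end, z up. Prongs 34 mm high reach x = +26 mm, 46 mm apart, 70 mm over all, joined at x = -28 to -41; a 12 mm bar goes on to x = -106. Comes out along its -x; 65 mm clears the collar.
- prop_handle (a point): Middle of the top edge of the prop's handle: an upright dark plate 12 mm thick (along the prop's y), 48 mm long (along its x) and 60 mm high from the prop's underside; 82 mm from the prop's origin on its -x side, 60 mm above its underside. Same axes as the prop.
- prop_mid (a point): Point on the prop's underside midway along its whole length (132 mm): 40 mm from its origin on the -x side. Same axes as the prop.
- tray_in (a point): Centre of the inner floor of the shallow open metal tray (outside 175 x 105 mm, 22 mm high, walls and floor 4 mm), fixed to the bench; x along its long side, z up.
- flux_bottle: Bystander: small amber bottle with a pointed black cap, 31 mm in diameter, 81 mm high, standing loose near the front of the bench; origin under its centre. Leave it.
- loupe: Bystander: black eye loupe, 37 mm in diameter, 41 mm high, standing loose beyond the stand and tray; origin under its centre. Leave it.

How it is judged:
On the way, in this order (a step that is already met when the one before it is completed fails the run):
1. the inner tube is fully home (within 3 mm) while the prop is still in place and holds the middle tube up (value of joint inner_tube above 0.067 m and value of joint middle_tube below 0.02 m and horizontal distance between prop and stand below 0.02 m), for 0.2 s.
2. the prop is drawn clear of the column, the middle tube still up (horizontal distance between prop and stand above 0.06 m and value of joint inner_tube above 0.067 m and value of joint middle_tube below 0.025 m), for 0.1 s.
At the end, for the whole second after the job is handed in: Both tubes are fully home (within 3 mm each) and the prop lies flat (within 0.1 rad, prongs level, handle up) and at rest on the floor inside the tray (value of joint inner_tube above 0.067 m and value of joint middle_tube above 0.045 m and horizontal distance between prop_mid and tray_in below 0.07 m and z of prop in the frame of tray_in between -0.003 and 0.004 m and angle between prop's own z axis and vertical below 0.1 rad and linear speed of prop below 0.02 m/s); the robot touches nothing.
It fails at once if the middle tube goes down past the prop's height before the inner tube is home (value of joint middle_tube above 0.026 m and value of joint inner_tube below 0.064 m).
It fails at once if the prop is dropped or flung (faster than 0.8 m/s while no finger holds it) (linear speed of prop above 0.8 m/s and contact force between the fingers and prop below 0.1 N).
It fails at once if the bottle is moved more than 30 mm or tipped (distance of flux_bottle from where it was at the start of the episode above 0.03 m or angle between flux_bottle's own z axis and vertical above 0.5 rad).
It fails at once if the loupe is moved more than 30 mm or tipped (distance of loupe from where it was at the start of the episode above 0.03 m or angle between loupe's own z axis and vertical above 0.5 rad).
It also fails if it takes over 51 s, if anything falls off the work surface, if the arm or the gripper's body presses on something with over 40 N, if the wrist force passes 120 N, or if a joint passes its speed limit or range.

## Working session

There is one attempt and no reset: what is moved stays moved. The work goes in short steps, Python scripts to look and compute and a shell command to move; the robot and the scene stay as the last step left them, time stands still between calls to the robot, and variables do not carry over. Pictures are saved under pics/ and viewed, at most 10 in all, crops included, and the job is handed in when it is done.

```bash
mkdir -p pics
cat > h.py <<'E'
import numpy as np, cv2
from rig import robot, cams, ticket
from scipy.spatial.transform import Rotation as R
def ray(name,u,v):
    i=cams.camera_info(name);K=np.array(i["intrinsics"]);T=np.array(i["pose"])
    x=(u-K[0,2])/K[0,0];y=(v-K[1,2])/K[1,1]
    if name=="wrist":
        r=np.hypot(x,y);s=np.sinc(r/np.pi);d=np.array([x*s,y*s,np.cos(r)])
    else: d=np.array([x,y,1.])
    return T[:3,3],T[:3,:3]@d
def onz(name,u,v,z):
    o,d=ray(name,u,v);return o+d*(z-o[2])/d[2]
def proj(name,p):
    i=cams.camera_info(name);K=np.array(i["intrinsics"]);T=np.array(i["pose"])
    c=T[:3,:3].T@(np.array(p)-T[:3,3]);return (K@c/c[2])[:2]
def snap(name,f):
    im=cams.camera(name);cv2.imwrite(f"pics/{f}.png",im[:,:,::-1]);return im
def tool(dw):
    o=robot.get_obs();return R.from_quat(o["tool_rot"]).inv().apply(dw)
E
python3 - <<'E'
from h import *
for n in("top","side"):
    snap(n,n+"0");i=cams.camera_info(n);print(n,np.round(i["pose"],3).tolist(),np.round(i["intrinsics"],1).tolist())
o=robot.get_obs();print(o)
print(R.from_quat(o["tool_rot"]).as_matrix().round(3))
E
```

```text
top [[0.18, -0.96, 0.215, 0.425], [-0.984, -0.177, 0.032, -0.062], [0.007, -0.217, -0.976, 0.994], [0.0, 0.0, 0.0, 1.0]] [[553.3, 0.0, 320.7], [0.0, 553.3, 237.7], [0.0, 0.0, 1.0]]
side [[0.992, -0.033, 0.118, 0.466], [-0.121, -0.441, 0.89, -0.844], [0.023, -0.897, -0.441, 0.542], [0.0, 0.0, 0.0, 1.0]] [[555.7, 0.0, 312.5], [0.0, 555.7, 239.2], [0.0, 0.0, 1.0]]
{'time': 0.1, 'q': array([-1.44149409e+00,  5.28380407e-01,  1.43373737e+00,  1.07211696e-06,
        1.18136901e+00, -1.78461810e-01]), 'joint_velocities': array([-0.00125722, -0.00052398, -0.00302628,  0.00049778,  0.00088432,
       -0.00019328]), 'joint_torque': array([-3.75878317e-04, -4.40988028e+01, -1.77150178e+01,  6.36044028e-02,
        5.34323137e-02, -2.61800812e-05]), 'position': array([ 0.18931582, -0.59511297,  0.29137662]), 'tool_rot': array([ 9.88183095e-01,  1.53275158e-01,  2.37720136e-05, -9.46771698e-04]), 'ft_force': array([ 0.04233972,  0.02186457, -0.58192796]), 'moment': array([-0.01677627, -0.00616701,  0.01400992]), 'grip_force': 0.0, 'grip_width': 0.086860574432924}
[[ 0.953  0.303 -0.   ]
 [ 0.303 -0.953  0.002]
 [ 0.    -0.002 -1.   ]]
```

View pics/top0.png

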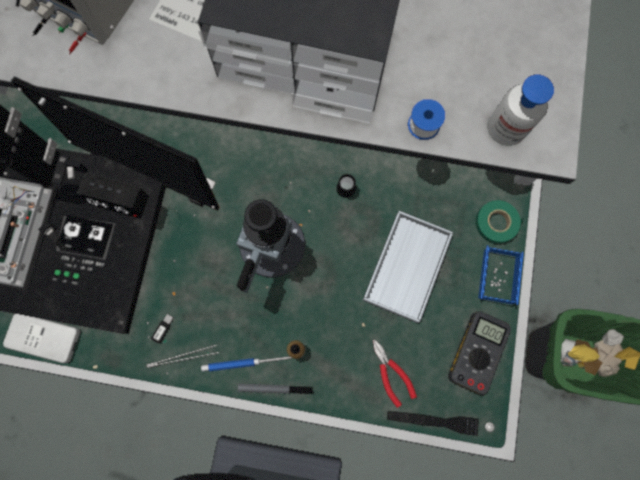

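View pics/side0.png

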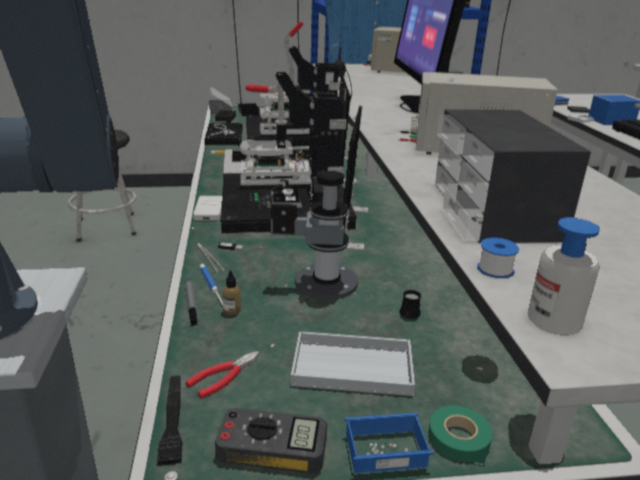

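The top view shows the pad near (262,213), handle near (246,275), tray near (408,266), bottle (297,351) and loupe (347,186). The side view shows the stand at (327,235) with the handle at about (285,215) and the tray at (353,362). Next I'll zoom in.

Run:
```python
from h import *
a=cv2.imread("pics/top0.png")[190:310,215:335];b=cv2.imread("pics/side0.png")[165:305,260:370]
a=cv2.resize(a,(480,480),interpolation=2);b=cv2.resize(b,None,fx=4,fy=4,interpolation=2)[:480]
c=np.hstack([a,b[:, :310*1+130]]) if 0 else np.hstack([cv2.resize(a,(395,395)),cv2.resize(b,(395,395*b.shape[0]//b.shape[1]))[:395]])
a=cv2.convertScaleAbs(c,alpha=1.8,beta=15);cv2.imwrite("pics/crop0.png",a);print(a.shape)
t=cv2.imread("pics/top0.png")
# tray
m=cv2.inRange(t,(150,150,150),(255,255,255));m[:200]=0;m[330:]=0;m[:,:350]=0;m[:,460:]=0
m=cv2.morphologyEx(m,cv2.MORPH_CLOSE,np.ones((5,5)))
c=max(cv2.findContours(m,0,2)[0],key=cv2.contourArea);r=cv2.minAreaRect(c);print(r)
P=np.array([onz("top",*p,0.022) for p in cv2.boxPoints(r)]);print(P.round(3),P.mean(0),[np.linalg.norm(P[i]-P[i-1]) for i in range(4)])
for n,u,v,z in(("pad",262,213,.24),("handle",246,275,.16),("bottle",297,351,.08),("loupe",347,183,.041)):print(n,onz("top",u,v,z).round(3))
```

```text
(395, 790, 3)
((408.5689392089844, 265.82757568359375), (59.60820388793945, 95.07601165771484), 21.801406860351562)
[[ 0.545 -0.123  0.022]
 [ 0.715 -0.16   0.022]
 [ 0.692 -0.265  0.022]
 [ 0.524 -0.225  0.022]] [ 0.61883359 -0.19330784  0.022     ] [np.float64(0.10337104822215074), np.float64(0.17426029592544215), np.float64(0.10709389321304655), np.float64(0.17292183023509652)]
pad [0.611 0.051 0.24 ]
handle [0.531 0.067 0.16 ]
bottle [ 0.435 -0.028  0.08 ]
loupe [ 0.743 -0.059  0.041]
```

View pics/crop0.png

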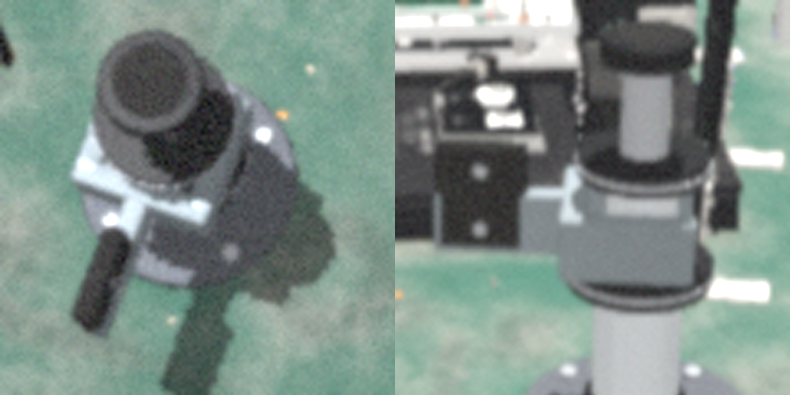

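```bash
cat >> h.py <<'E'
def tri(a,b):
    A=np.zeros((3,3));v=np.zeros(3)
    for n,u,w in(a,b):
        o,d=ray(n,u,w);d=d/np.linalg.norm(d);M=np.eye(3)-np.outer(d,d);A+=M;v+=M@o
    p=np.linalg.solve(A,v);return p,proj(a[0],p)-a[1:],proj(b[0],p)-b[1:]
E
python3 - <<'E'
from h import *
print(tri(("top",260.6,215.5),("side",330.5,176.7)))
print(tri(("top",246.6,274.5),("side",284.2,204.6)))
print(onz("top",260.6,215.5,.24),onz("top",246.6,274.5,.16))
# handle ends direction at z .16
a=onz("top",215+120/3.29,190+237/3.29,.16);b=onz("top",215+88/3.29,190+322/3.29,.16);print(a,b,np.degrees(np.arctan2(*(a-b)[1::-1])))
# prop back-face corners of fork (joined part, z .134, x=-41,y=+-35)
for u,v in((75,177),(207,222)):print(onz("top",215+u/3.29,190+v/3.29,.134))
E
```

```text
(array([0.61354109, 0.05546941, 0.21582856]), array([ 0.02258617, -0.08644039]), array([-0.07358087,  0.01522293]))
(array([0.53315079, 0.06578558, 0.16139913]), array([ 0.1562922 , -0.71568108]), array([-0.61999047,  0.08150981]))
[0.60756655 0.05182846 0.24      ] [0.53221384 0.06600493 0.16      ]
[0.55237211 0.06269027 0.16      ] [0.51091148 0.06896398 0.16      ] -8.604566983144773
[0.5811493  0.09396375 0.134     ]
[0.57103038 0.02704961 0.134     ]
```

```bash
python3 -m crank '[[0,0,-4,0,0,0,1],[4.3,-3.5,0,0,0,0,1],[4.3,-3.5,0,0,0,0,1],[4.3,-3.5,0,0,0,0,1],[4.3,-3.5,0,0,0,0,1]]' 40; python3 -m crank '[[4.3,-3.5,0,0,0,0,1],[4.3,-3.5,0,0,0,0,1],[4.3,-3.5,0,0,0,0,1],[4.3,-3.5,0,0,0,0,1],[4.3,-3.5,0,0,0,0,1]]'; python3 -m crank '[[4.3,-3.5,0,0,0,0,1],[4.3,-3.5,0,0,0,0,1],[4.3,-3.5,0,0,0,0,1],[3.0,-2.5,0,0,0,0,1],[0,0,0,0,0,0.15,1]]';python3 -m crank '[[0,0,0,0,0,0.15,1],[0,0,0,0,0,0.157,1],[0,0,0,0,0,0,1]]'
python3 - <<'E'
from h import *
o=robot.get_obs();p=o["position"];print(p,R.from_quat(o["tool_rot"]).as_matrix().round(3),tool(np.array([.6135,.055,.3])-p)*100,o["ft_force"])
a=snap("side","side1");w=snap("wrist","w1")
c=np.hstack([cv2.resize(a[100:300,230:400],(400,470)),cv2.resize(w,(400,470))]);cv2.imwrite("pics/c1.png",c[:,:,::-1])
E
```

```text
time: 0.72
position: [0.3115, -0.4083, 0.3319]
tool_rot: [0.988, 0.153, 0.0, -0.0]
ft_force: [0.0, -0.0, 0.4]
grip_width: 0.0453
grip_force: 0.0
time: 1.35
position: [0.4634, -0.1765, 0.3321]
tool_rot: [0.988, 0.153, -0.0, -0.0]
ft_force: [-0.2, -0.2, -0.1]
grip_width: 0.0017
grip_force: 0.0
time: 1.98
position: [0.5758, -0.0033, 0.3316]
tool_rot: [0.997, 0.079, -0.0, -0.0]
ft_force: [0.2, -0.6, 0.8]
grip_width: 0.001
grip_force: 0.0
time: 2.35
position: [0.5747, -0.006, 0.3318]
tool_rot: [0.997, -0.074, -0.001, -0.0]
ft_force: [-1.2, -0.4, -0.1]
grip_width: 0.0004
grip_force: 0.0
[ 0.57465079 -0.00595723  0.33181335] [[ 0.989 -0.147 -0.001]
 [-0.147 -0.989  0.   ]
 [-0.001 -0.    -1.   ]] [ 2.95186999 -6.59942914  3.17889047] [-1.15664775 -0.37143368 -0.07141936]
```

View pics/c1.png

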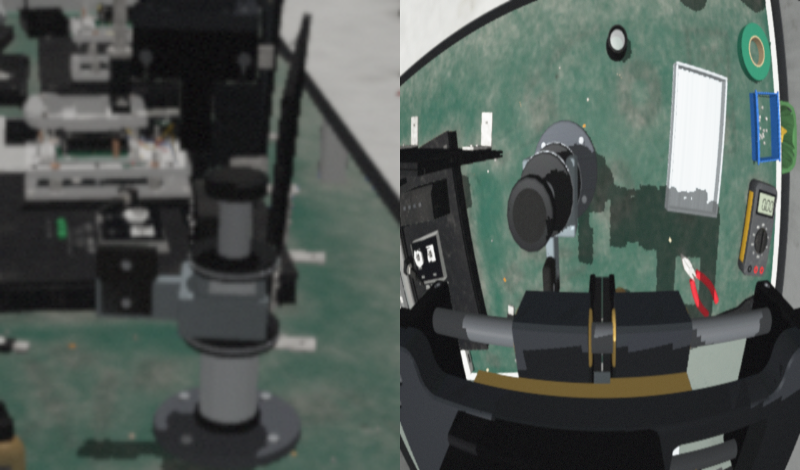

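Side crop: the stand is intact, with the pad at (237,185). The wrist view (right half) shows the pad top at about (531,213), which is raw wrist pixel (210,218). I'll use it to check the pad position.

Run:
```python
from h import *
print(onz("wrist",210,218,.216),onz("wrist",210,218,.235))
print(tri(("wrist",210,218),("side",330.5,176.7)), tri(("top",260.6,215.5),("wrist",210,218)))
p=robot.get_obs()["position"]
print(tool(np.array([.6125,.055,.302])-p)*100)
```

```text
[0.61500327 0.05636142 0.216     ] [0.61862033 0.04961603 0.235     ]
(array([0.61436771, 0.0568182 , 0.21518898]), array([-3.84855739,  0.11807139]), array([0.26810308, 0.09020607])) (array([0.6142823 , 0.05648045, 0.2136571 ]), array([-0.4070584 , -0.30987351]), array([-2.45266802, -0.44530005]))
[ 2.84660495 -6.59375864  2.99431781]
```

```bash
python3 -m crank '[[1.4,-3.3,0,0,0,0,1],[1.5,-3.4,0,0,0,0,1],[0,0,2.5,0,0,0,1],[0,0,1.0,0,0,0,1],[0,0,0,0,0,0,1]]'
python3 - <<'E'
from h import *
p=robot.get_obs()["position"];print(tool(np.array([.614,.056,.29])-p)*100)
E
python3 -m crank '[[0,0,0.8,0,0,0,1],[0,0,0.8,0,0,0,1],[0,0,0.8,0,0,0,1],[0,0,0.8,0,0,0,1]]'
```

```text
time: 3.08
position: [0.6129, 0.0555, 0.2963]
tool_rot: [0.997, -0.074, -0.001, -0.0]
ft_force: [0.2, 0.4, 0.3]
grip_width: 0.0004
grip_force: 0.0
[ 0.10275916 -0.06267599  0.63106851]
time: 3.58
position: [0.6143, 0.0554, 0.2667]
tool_rot: [0.997, -0.075, 0.002, 0.0]
ft_force: [-0.6, -1.0, 9.2]
grip_width: 0.0006
grip_force: 4.6
```

```bash
python3 -m crank '[[0,0,0.8,0,0,0,1],[0,0,0.8,0,0,0,1],[0,0,0.8,0,0,0,1],[0,0,0.6,0,0,0,1],[0,0,0.3,0,0,0,1]]';python3 -m crank '[[0,0,0.2,0,0,0,1],[0,0,0.2,0,0,0,1]]'
```

```text
time: 4.2
position: [0.6143, 0.0554, 0.2335]
tool_rot: [0.997, -0.075, 0.001, 0.0]
ft_force: [-1.5, -1.4, 9.7]
grip_width: 0.0002
grip_force: 4.3
time: 4.45
position: [0.6144, 0.0554, 0.23]
tool_rot: [0.997, -0.075, 0.001, 0.0]
ft_force: [-4.1, -0.6, 19.0]
grip_width: 0.0005
grip_force: 9.5
```

```bash
python3 -m crank '[[0,0,0.2,0,0,0,1],[0,0,0,0,0,0,1],[0,0,0,0,0,0,1]]'
python3 - <<'E'
from h import *
a=snap("side","side2");w=snap("top","t2")
c=np.hstack([cv2.resize(a[100:300,230:400],(400,470)),cv2.resize(w[170:320,190:340],(400,470))]);cv2.imwrite("pics/c2.png",c[:,:,::-1])
E
```

```text
time: 4.82
position: [0.6143, 0.0554, 0.2299]
tool_rot: [0.997, -0.074, 0.002, 0.0]
ft_force: [-4.3, -1.4, 18.9]
grip_width: 0.0004
grip_force: 9.3
```

View pics/c2.png

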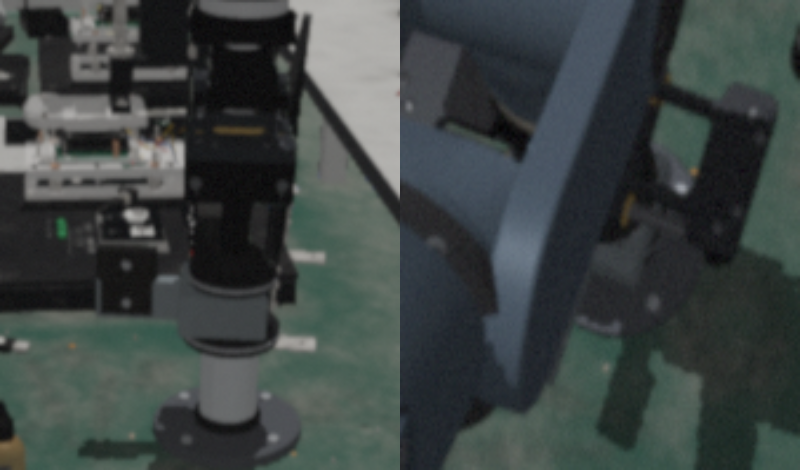

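The tips stopped hard at z = 0.160 and the picture shows the pad on the middle collar with the prop still in place, so the inner tube is home. Next is the handle.

```bash
python3 -m crank '[[0,0,-4,0,0,0,0],[-3.8,0,0,0,0,0,0],[-3.8,0,0,0,0,0,0],[0,0,0,0,0,0,0],[0,0,0,0,0,0,0]]'
python3 - <<'E'
from h import *
p=robot.get_obs()["position"];print(tool(np.array([.539,.066,.197])-p)*100)
w=snap("wrist","w3");cv2.imwrite("pics/c3.png",w[:,:,::-1])
E
```

```text
time: 5.55
position: [0.5392, 0.067, 0.2663]
tool_rot: [0.997, -0.075, 0.001, -0.0]
ft_force: [0.1, 0.7, 0.7]
grip_width: 0.0424
grip_force: 0.0
[-0.01038353  0.10212077  6.93022645]
```

View pics/c3.png

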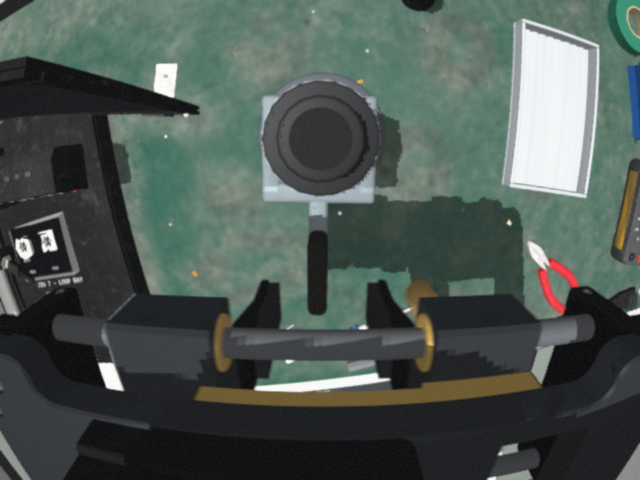

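The wrist view shows the handle vertical at column 317, rows 232–312, aligned with the tool and between the fingers (midpoint about column 323). The inner tube is home.

```bash
python3 - <<'E'
from h import *
p=robot.get_obs()["position"]
for u,v in((317,312),(317,245),(317,232)):
    q=onz("wrist",u,v,.16);print(q,tool(q-p)*100)
E
python3 -m crank '[[0,0,3.5,0,0,0,0],[0,0,3.4,0,0,0,0],[0,0,0,0,0,0,0.3],[0,0,0,0,0,0,0.7]]' 5
```

```text
[0.51553221 0.07473233 0.16      ] [-2.51438025 -0.41553443 10.62553128]
[0.55733319 0.06819314 0.16      ] [ 1.71648045 -0.3911655  10.63280361]
[0.56481199 0.06703172 0.16      ] [ 2.47331526 -0.38764942 10.63410461]
time: 6.1
position: [0.5397, 0.0669, 0.1979]
tool_rot: [0.997, -0.075, 0.001, -0.0]
ft_force: [0.5, -0.0, 0.5]
grip_width: 0.0609
grip_force: 0.0
```

```bash
python3 -m crank '[[0,-0.3,0,0,0,0,0.6],[0,0,0,0,0,0,0.8],[0,0,0,0,0,0,1],[0,0,0,0,0,0,1]]' 5;python3 -m crank '[[0,0,0,0,0,0,1],[0,0,0,0,0,0,1]]' 45
```

```text
time: 6.6
position: [0.5389, 0.0701, 0.1976]
tool_rot: [0.997, -0.075, 0.0, 0.0]
ft_force: [0.8, 0.1, 0.8]
grip_width: 0.0222
grip_force: 0.0
time: 6.85
position: [0.5388, 0.0702, 0.1973]
tool_rot: [0.997, -0.075, -0.0, -0.0]
ft_force: [-0.0, 1.0, 1.2]
grip_width: 0.0116
grip_force: 45.0
```

```bash
python3 -m crank '[[0,0,0,0,0,0,1],[-0.5,0,0,0,0,0,1],[-1.2,0,0,0,0,0,1],[-1.5,0,0,0,0,0,1]]';python3 -m crank '[[-1.5,0,0,0,0,0,1],[-1.5,0,0,0,0,0,1],[-1.5,0,0,0,0,0,1],[-1.3,0,0,0,0,0,1],[0,0,0,0,0,0,1]]'
python3 - <<'E'
from h import *
a=snap("side","side4");w=snap("wrist","w4")
c=np.hstack([cv2.resize(a[100:330,180:400],(400,470)),cv2.resize(w,(400,470))]);cv2.imwrite("pics/c4.png",c[:,:,::-1])
E
```

```text
time: 7.35
position: [0.5078, 0.0747, 0.1972]
tool_rot: [0.997, -0.074, 0.001, 0.0]
ft_force: [2.7, -0.3, -2.3]
grip_width: 0.0117
grip_force: 45.0
time: 7.98
position: [0.4482, 0.0838, 0.1971]
tool_rot: [0.997, -0.074, -0.001, 0.0]
ft_force: [-0.2, -0.3, -1.9]
grip_width: 0.0118
grip_force: 45.0
```

View pics/c4.png

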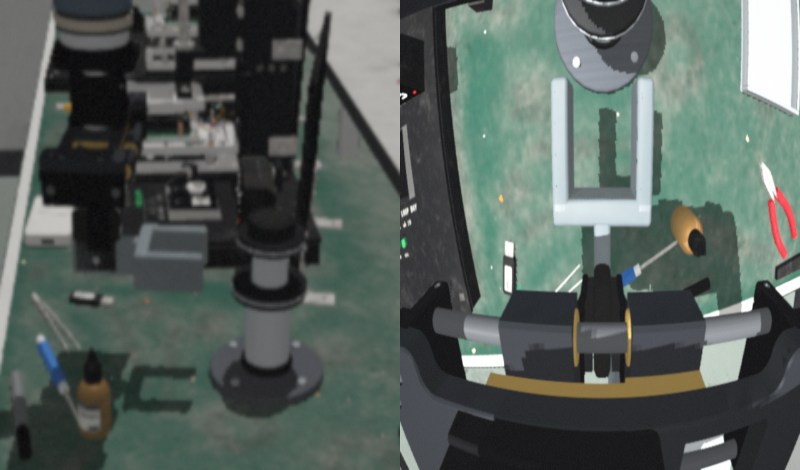

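Side view: the fork is clear of the column and level, the middle tube is still up and the bottle is untouched. Next I'll lift and carry it to the tray.

```bash
python3 -m crank '[[0,0,-2,0,0,0,1],[0,2,-2,0,0,0,1],[0,4,0,0,0,0,1],[0,4,0,0,0,0,1],[0,4,0,0,0,0,1]]';python3 -m crank '[[1,4,0,0,0,0,1],[3,3.6,0,0,0,0,1],[4,2,0,0,0,0,1],[4,1,0,0,0,0,1],[3,0,0,0,0,0.073,1]]';python3 -m crank '[[2.3,0,0,0,0,0,1],[0,0,0,0,0,0,1],[0,0,0,0,0,0,1]]'
python3 - <<'E'
from h import *
p=robot.get_obs()["position"];print(tool(np.array([.583,-.185,.1])-p)*100,R.from_quat(robot.get_obs()["tool_rot"]).as_matrix()[0])
a=snap("side","side5");w=snap("top","t5")
c=np.hstack([cv2.resize(a[180:420,230:450],(400,470)),cv2.resize(w[150:350,300:500],(400,470))]);cv2.imwrite("pics/c5.png",c[:,:,::-1])
E
```

```text
time: 8.7
position: [0.4297, -0.0566, 0.2375]
tool_rot: [0.997, -0.074, 0.001, 0.0]
ft_force: [1.1, 0.2, -1.1]
grip_width: 0.0115
grip_force: 45.0
time: 9.32
position: [0.5638, -0.1842, 0.2372]
tool_rot: [0.994, -0.113, 0.001, 0.001]
ft_force: [0.7, 0.4, -1.5]
grip_width: 0.0118
grip_force: 45.0
time: 9.7
position: [0.5831, -0.1868, 0.2367]
tool_rot: [0.994, -0.111, -0.001, -0.0]
ft_force: [0.5, 0.4, -0.6]
grip_width: 0.0117
grip_force: 45.0
[-0.02368431 -0.17084868 13.67285618] [ 0.97542785 -0.22031035 -0.00196517]
```

View pics/c5.png

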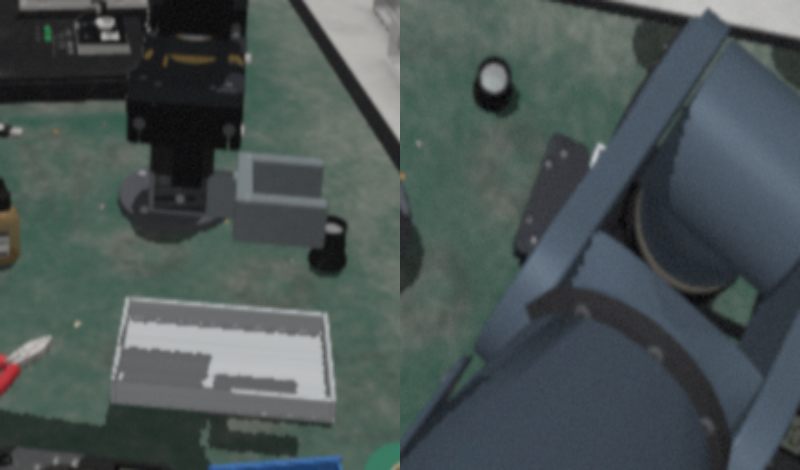

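Run:
```python
from h import *
print("exp",proj("side",[.676,-.2436,.14]),"seen 409.9 305.1",onz("side",409.9,305.1,.14))
for u,v in((127,298),(329,313),(335,421),(112,403)):
    q=(230+u/1.818,180+v/1.958);print(onz("side",*q,.022).round(4) if v<400 else onz("side",*q,0.0).round(4))
```

```text
exp [408.59769844 306.89219979] seen 409.9 305.1 [ 0.67894062 -0.23950481  0.14      ]
[ 0.5448 -0.124   0.022 ]
[ 0.7156 -0.1595  0.022 ]
[ 0.6946 -0.2577  0.    ]
[ 0.5233 -0.2222  0.    ]
```

```bash
python3 -m crank '[[0,-0.2,3,0,0,0,1],[0,0,4,0,0,0,1],[0,0,3.5,0,0,0,1],[0,0,2,0,0,0,1],[0,0,0,0,0,0,1]]';python3 -m crank '[[0,0,0.3,0,0,0,1],[0,0,0.3,0,0,0,1],[0,0,0.2,0,0,0,1],[0,0,0,0,0,0,1]]'
```

```text
time: 10.42
position: [0.5828, -0.1845, 0.1108]
tool_rot: [0.994, -0.111, -0.002, -0.001]
ft_force: [0.6, 0.4, -1.3]
grip_width: 0.0116
grip_force: 45.0
time: 10.92
position: [0.5845, -0.1852, 0.1045]
tool_rot: [0.994, -0.111, 0.0, 0.0]
ft_force: [-0.5, 0.0, -1.7]
grip_width: 0.0119
grip_force: 45.0
```

```bash
python3 -m crank '[[0,0,0.15,0,0,0,1],[0,0,0.1,0,0,0,1],[0,0,0,0,0,0,1]]';python3 -m crank '[[0,0,0.1,0,0,0,1],[0,0,0,0,0,0,1]]'
```

```text
time: 11.3
position: [0.5844, -0.1851, 0.1016]
tool_rot: [0.994, -0.111, -0.0, -0.0]
ft_force: [-0.3, 1.1, -1.3]
grip_width: 0.0119
grip_force: 45.0
time: 11.55
position: [0.5845, -0.1852, 0.1014]
tool_rot: [0.994, -0.111, 0.0, 0.0]
ft_force: [-2.6, 0.6, 3.0]
grip_width: 0.0115
grip_force: 45.0
```

Contact with the floor at the expected height. I'll ease the grip, open partway and lift off.

```bash
python3 -m crank '[[0,0,0,0,0,0,1],[0,0,0,0,0,0,0.7],[0,0,0,0,0,0,0.6],[0,0,0,0,0,0,0.6]]' 5;python3 -m crank '[[0,0,-3,0,0,0,0.6],[0,0,-5,0,0,0,0.6],[0,0,-5,0,0,0,1],[-4,0,0,0,0,-0.073,1],[-4,0,0,0,0,0,1]]' 40
python3 - <<'E'
from h import *
p=robot.get_obs()["position"];print(tool(np.array([.6143,.0555,.26])-p)*100)
a=snap("side","side6");w=snap("top","t6")
c=np.hstack([cv2.resize(a[180:420,230:450],(400,470)),cv2.resize(w[150:350,300:500],(400,470))]);cv2.imwrite("pics/c6.png",c[:,:,::-1])
E
```

```text
time: 12.05
position: [0.5845, -0.1852, 0.1005]
tool_rot: [0.994, -0.111, -0.0, -0.0]
ft_force: [0.9, 0.1, -0.3]
grip_width: 0.0315
grip_force: 0.0
time: 12.68
position: [0.5054, -0.1703, 0.2316]
tool_rot: [0.997, -0.074, 0.001, 0.001]
ft_force: [-0.5, 0.2, -0.3]
grip_width: 0.0128
grip_force: 0.0
[  7.44364061 -23.93267553  -2.84954273]
```

View pics/c6.png

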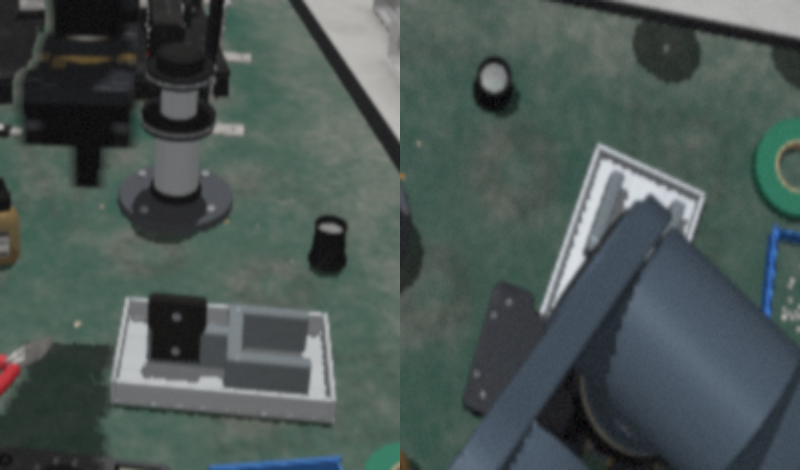

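The prop lies flat and centred in the tray. Back to the pad.

```bash
python3 -m crank '[[0,0,-3.5,0,0,0,1],[1.8,-5.8,0,0,0,0,1],[1.8,-5.8,0,0,0,0,1],[1.8,-5.8,0,0,0,0,1],[1.8,-5.8,0,0,0,0,1]]';python3 -m crank '[[0,0,0,0,0,0,1]]'
python3 - <<'E'
from h import *
p=robot.get_obs()["position"];print(tool(np.array([.6143,.0555,.232])-p)*100)
E
```

```text
time: 13.4
position: [0.6132, 0.0501, 0.2658]
tool_rot: [0.997, -0.075, 0.001, 0.0]
ft_force: [0.6, -0.5, 0.2]
grip_width: 0.0004
grip_force: 0.0
time: 13.52
position: [0.6136, 0.0524, 0.2656]
tool_rot: [0.997, -0.072, 0.001, -0.0]
ft_force: [0.4, -0.5, -0.2]
grip_width: 0.0003
grip_force: 0.0
[ 0.01796347 -0.31158341  3.3584008 ]
```

```bash
python3 -m crank '[[0,-0.3,2,0,0,0,1],[0,0,1,0,0,0,1],[0,0,0.8,0,0,0,1],[0,0,0.8,0,0,0,1],[0,0,0.8,0,0,0,1]]';python3 -m crank '[[0,0,0.8,0,0,0,1],[0,0,0.6,0,0,0,1],[0,0,0.4,0,0,0,1],[0,0,0.2,0,0,0,1],[0,0,0,0,0,0,1]]'
```

```text
time: 14.15
position: [0.6117, 0.0505, 0.2119]
tool_rot: [0.997, -0.075, -0.0, 0.0]
ft_force: [-2.6, -2.3, 4.4]
grip_width: 0.0002
grip_force: 2.2
time: 14.78
position: [0.6122, 0.051, 0.1957]
tool_rot: [0.997, -0.074, 0.001, 0.001]
ft_force: [-7.9, -2.1, 24.0]
grip_width: 0.0002
grip_force: 12.2
```

Hard stop at tip z = 0.126: both tubes are home. Retracting and checking.

```bash
python3 -m crank '[[0,0,0,0,0,0,1],[0,0,-3,0,0,0,1],[0,0,-5,0,0,0,1],[-5,0,0,0,0,0,1],[-5,0,0,0,0,0,1]]';python3 -m crank '[[0,0,0,0,0,0,1]]'
python3 - <<'E'
from h import *
a=snap("side","side7");cv2.imwrite("pics/c7.png",cv2.resize(a[170:420,180:450],(648,600))[:,:,::-1])
E
```

```text
time: 15.4
position: [0.5132, 0.0666, 0.272]
tool_rot: [0.997, -0.075, 0.002, -0.001]
ft_force: [0.1, 0.5, -0.5]
grip_width: 0.0005
grip_force: 0.0
time: 15.52
position: [0.5087, 0.0675, 0.2708]
tool_rot: [0.997, -0.074, -0.003, -0.001]
ft_force: [0.6, 0.8, -0.8]
grip_width: 0.0005
grip_force: 0.0
```

View pics/c7.png

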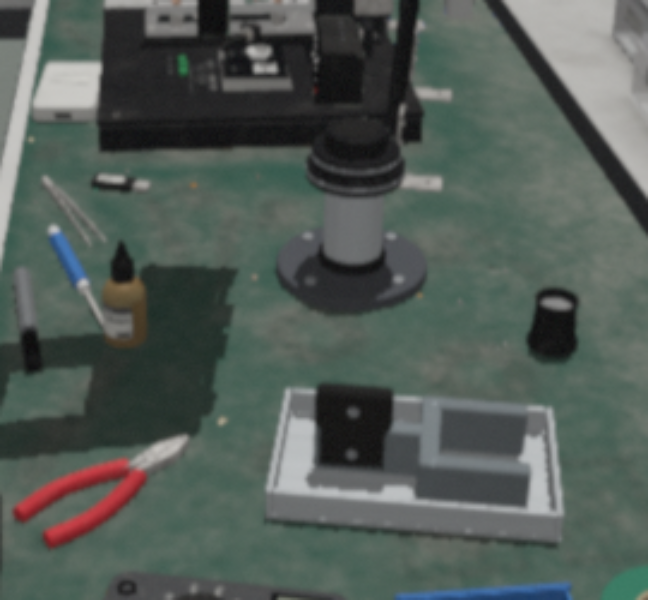

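The column is fully folded (355,160), the prop lies flat in the tray (410,440), and the bottle and loupe are still standing.

```bash
python3 -c "
from rig import ticket
print(ticket.hand_in())"
```

```text
the job is handed in; nothing more can be done
None
```

I handed the job in at about 15.6 s: both tubes are fully home, the prop lies flat in the tray, and the bottle and loupe were not touched; no verdict came back.

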